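Zero the variable transformer, switch it on and set its dial to 40

ROBOT

A 6-joint arm with a two-finger parallel gripper is mounted at the origin on the work surface. World frame = base frame: x ahead of the robot, y to its left, z up, the work surface at z = 0. Lengths are in m, angles in rad, forces in N, time in s.
With the tool pointing down it reaches from about 0.35 to 0.775 m from the base axis. Payload 7.3 kg.
Tool frame: the origin (TCP) lies at the very end of the fingers, on their centre line; the grasp point (between the pads) lies 19 mm behind it (robot.tcp_to_grasp is the distance from the TCP to the grasp point, in m); x points along the fingers, y is the direction in which the jaws open and shut, and the axes are right-handed (so a half turn about x gives the same grasp; the last joint's range is limited). The gripper opens to 92 mm and grips with 3 to 60 N. Pads are 19 mm wide; open, the fingers measure 130 mm over their backs; the gripper's body (75 mm by 190 mm) begins 47 mm behind the grasp point.
Start: joints at [1.198, 0.342, 1.524, -0, 1.275, -0.146], TCP at [0.118, 0.512, 0.227] pointing down, gripper open.
Joint ranges: [-2.53, 2.53], [-0.77, 2.02], [0.04, 2.7], [-1, 4.14], [0.28, 2.66], [-3.11, 3.11]. Speed limits (rad/s): [2.57, 2.57, 3.14, 3.14, 3.14, 3.14].

INTERFACE

Orientations are given as [roll, pitch, yaw] about the fixed x, y, z axes, in that order (R = Rz(yaw) Ry(pitch) Rx(roll)).
In Python, from cell import robot gives the robot as it stands.
- The arm moves only by the tool move_arm, never from a script. Its argument "increments" is a list of rows, each a list of 4 numbers: the shift along the tool's x, y, z normalised to -1 to 1, where 1 is 40 cm, then the turn about the tool's x normalised to -1 to 1, where 1 is 60 degrees. In form: [[dx, dy, dz, twist], ...]. A call has 1 to 5 rows; each row is the pose to reach, as a shift and turn from the pose commanded when the call began, along the tool's axes at that moment; what a row does not reach only later rows make up. A row lasts 1/8 s, in which the tool goes at most 62.5 mm and 10.7 degrees, less where a joint would pass 70% of its speed; a pose out of reach is approached as far as the arm can. A call with a number of a shift or a turn outside -1 to 1 is refused whole. A call with a gripper value outside its range is refused whole. "gripper" is the closure, from 0 (fully open) to 1 (shut), set as the call begins (left out, the last holds). The fingers move at their own pace and stop on an object; "squeeze" is the grip in N (left out, the last holds). Time passes only in rows, so rows that repeat a pose let the fingers close. It gives the time, the measured TCP pose, the force and the opening at its end, in the units of the state.
- robot.observe(): the state, without advancing time (a new reading comes with each control period).
- robot.read_camera(name): name is "side" or "top" or "wrist"; returns the picture (480x640x3 uint8, red, green, blue); there is no depth.
- robot.camera_params(name): a dict with "fx", "fy", "cx", "cy" (pixels), "R" (3x3) and "t" (3): a world point X has camera coordinates R X + t; the wrist camera has in their place "tool_from_camera" (4x4, takes a point from camera to tool coordinates, whose origin is the TCP and whose axes are the tool frame's). Camera axes: x right, y down, z forward; pixel columns grow to the right and rows downward; lengths in m; the calibration is good to about 2 mm. A picture is of the moment at which its call begins: read the wrist's pose just before it. camera_params takes no time and is no camera call.
- robot.hand_in(): hands the job in, once; it reports no verdict.
The state is a dict: "time": time; "qpos": joint angles; "qvel": joint speeds; "joint_efforts": joint torques, N m; "tool_pos": TCP position; "tool_rot": TCP orientation; "contact_force": force on the tool from outside, world axes, zero at the start; "torque": the same for the moment, N m; "opening": finger opening in m.
Only numpy, scipy, OpenCV 4.12 (cv2) and the standard library are available. Lean on these libraries where they do the work, as an engineer would, in place of code of your own. Each camera call takes 0.05 s, during which the arm holds its last target.

TASK

The variable transformer for the heating mantle was left switched off with its dial part-way up: push the dial's grip bar round with a fingertip, anticlockwise, right back to the zero stop, and only then press the raised far end of the rocker switch down to switch it on. Then push the bar clockwise until the white index line lines up with the 40 line of the scale (lines in tens from zero; the fourth one, just before the longer line at 50). Only push and press: do not pinch the bar, and leave the mantle, bottle, beaker and jar where they stand.

Things in the scene. Friction and masses are not known exactly. Their poses are not given: they have to be found in the camera images.
- variac: Variable transformer, a heavy fixed white box 220 (its x) x 250 (its y) x 148 mm high with a flat grey top; it stands turned by up to 0.6 rad. Origin: centre of the underside, z up, its front (-x) towards the robot. On its top: the dial, its upright axis at (0, +35) mm, and the rocker switch, its pivot at (0, -85) mm, both in this frame.
- dial_axis (a point): Point on the dial's upright axis, half-way up the grip bar, 171 mm above the worktop; fixed to the transformer. The black dial is a round skirt 92 mm across, its top 158 mm above the worktop, with an upright grip bar across its middle like a wing: 80 mm long, 16 mm thick, top 184 mm above the worktop. A fingertip put down beside the bar and moved round the axis pushes it.
- dial (a joint): Dial setting, rad: 0 at the zero stop, growing clockwise seen from above, to 5.5 at the upper stop; 0.55 per scale division of 10, so the 40 line is at 2.2. The index end of the bar points, in the transformer's frame, at 2.75 rad minus this value, anticlockwise from +x. Friction of 0.12 Nm (4 N at 30 mm from the axis) holds the dial wherever it is left.
- index_line (a point): Outer end of the white index line, on the rim of the dial's skirt, 46 mm from the axis; the line runs on along the top of the bar's index end. Turns with the dial.
- line_0 (a point): Inner end, 49 mm from the axis, of the zero line of the scale on the fixed aluminium plate round the dial. The scale has 11 black lines 2.6 mm wide, 0 to 100 in tens, clockwise: those at 0, 50 and 100 are 18 mm long, the others 10 mm. The gap in the scale faces the transformer's front; zero is at the left of the gap.
- line_40 (a point): Inner end, 49 mm from the axis, of the 40 line, the target: the fourth line clockwise from zero, a short one, just before the longer line at 50.
- bar_left (a point): Centre of the left side wall of the grip bar (looking along the bar from the axis to the index end), 76 x 3 x 22 mm. Turns with the dial, x towards the index end. Pushed at the index half it turns the dial clockwise.
- bar_right (a point): Centre of the right side wall of the grip bar, same size. Turns with the dial, x towards the index end. Pushed at the index half it turns the dial anticlockwise.
- switch_on_end (a point): Middle of the ON face of the grey rocker switch: its far end (transformer's +x), 13 mm from the pivot; turns with the rocker. The rocker is 40 mm long (along the transformer's x), 24 mm wide, its two 20 mm faces forming a shallow V. Press the outer part of the face straight down, with nothing over the near half, which rises as the far half goes down.
- switch (a joint): Rocker angle, rad: 0 off, 0.4 fully on. Off, the far face slopes up at 0.4 rad, its edge 160 mm above the worktop; on, it lies level 152.5 mm above the worktop (the black bezel round it is 150 mm high). About 2.5 N moves it, and it stays where it is put.
- mantle: Round grey heating mantle, 156 mm across, 100 mm high, with a round glass flask in it (198 mm high in all), standing left of the transformer (its +y side). Origin: centre of the underside. Leave alone.
- amber_bottle: Amber glass bottle with white cap, 54 mm across, 115 mm high, right of the transformer (its -y side). Origin: centre of the underside. Leave alone.
- beaker: Empty glass beaker, 68 mm across, 85 mm high, right of the transformer. Origin: centre of the underside. Leave alone.
- jar: White plastic jar, 52 mm across, 75 mm high, beyond the transformer. Origin: centre of the underside. Leave alone.

How it is judged:
By the outcome, as a careful person would: the job done as asked, in the order asked, and still so for the second after the job is handed in, with the robot touching nothing.
It also fails if it takes over 58 s, if anything falls off the work surface, if the arm or the gripper's body presses on something with over 40 N, if the wrist force passes 120 N, or if a joint passes its speed limit or range.

## Working session

There is one attempt and no reset: what is moved stays moved. The work goes in short steps, Python scripts to look and compute and a tool call to move; the robot and the scene stay as the last step left them, time stands still between calls to the robot, and variables do not carry over. Pictures are saved under pics/ and viewed, and the job is handed in when it is done.

Besides the shell and the picture viewer there is one more tool, called after "Call:" as name(argument=value, ...) on one line, values as JSON. move_arm: Moves the arm, as the interface text tells. Its arguments: {"type":"object","properties":{"increments":{"type":"array","items":{"type":"array","items":{"type":"number"}}},"gripper":{"type":"number"},"squeeze":{"type":"number"}},"required":["increments"]}

```bash
mkdir -p pics; ls
python3 - <<'E'
from cell import robot
import cv2
s=robot.observe(); print(s)
for n in ("top","side"):
    im=robot.read_camera(n); cv2.imwrite(f"pics/{n}0.png",im[:,:,::-1]); print(n,robot.camera_params(n))
print(robot.camera_params("wrist"))
E
```

```text
pics
{'time': 0.0, 'qpos': array([ 1.19799315e+00,  3.42705425e-01,  1.52505662e+00,  4.96532591e-07,
        1.27543421e+00, -1.46006814e-01]), 'qvel': array([-0.00089938, -0.00048145, -0.00030878, -0.00121128, -0.00048009,
        0.00127471]), 'joint_efforts': array([-2.66497394e-03, -4.31242275e+01, -2.44206047e+01,  7.15786382e-02,
        5.60402346e-02, -8.17010391e-05]), 'tool_pos': array([0.11787061, 0.51114822, 0.22604014]), 'tool_rot': array([-1.71709922,  1.56919272, -1.94389574]), 'contact_force': array([-0.52618221,  0.50021346, -0.35719154]), 'torque': array([-0.02586276,  0.03071141,  0.00363442]), 'opening': 0.09214876483953845}
top {'fx': 462.5490938175528, 'fy': 462.5490938175528, 'cx': 312.472796788144, 'cy': 234.45924399667757, 'R': array([[-0.00554472, -0.99998058, -0.00284446],
       [-0.98149301,  0.00598666, -0.19140438],
       [ 0.19141769,  0.00173054, -0.98150714]]), 't': array([0.05989223, 0.58559581, 0.95224009])}
side {'fx': 609.026555297856, 'fy': 609.026555297856, 'cx': 320.2464736025979, 'cy': 230.42274317395334, 'R': array([[ 0.71964249, -0.69426933, -0.01023669],
       [-0.45609038, -0.46153984, -0.76089588],
       [ 0.52354203,  0.55224186, -0.64879324]]), 't': array([-0.35417753,  0.37757668,  0.89845732])}
{'fx': 333.1910789098457, 'fy': 333.1910789098457, 'cx': 314.096059281424, 'cy': 241.62631932187747, 'tool_from_camera': array([[ 8.46478942e-04, -2.97186366e-01,  9.54819118e-01,
        -1.58071394e-01],
       [ 9.99999485e-01, -2.82316912e-04, -9.74403661e-04,
        -4.48504071e-04],
       [ 5.59141067e-04,  9.54819451e-01,  2.97185974e-01,
        -8.04096874e-02],
       [ 0.00000000e+00,  0.00000000e+00,  0.00000000e+00,
         1.00000000e+00]])}
```

View pics/top0.png

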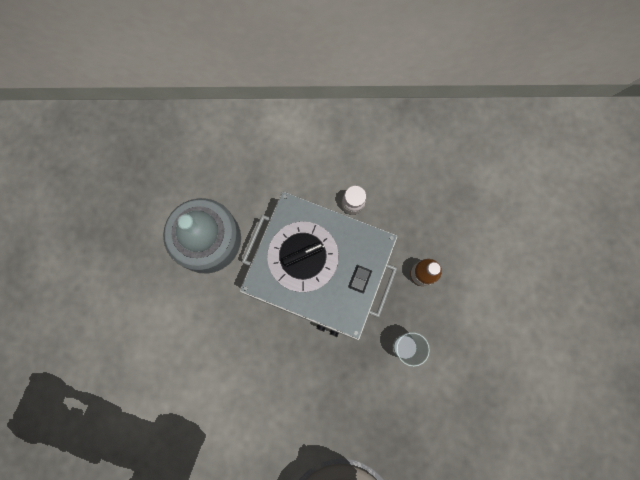

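View pics/side0.png

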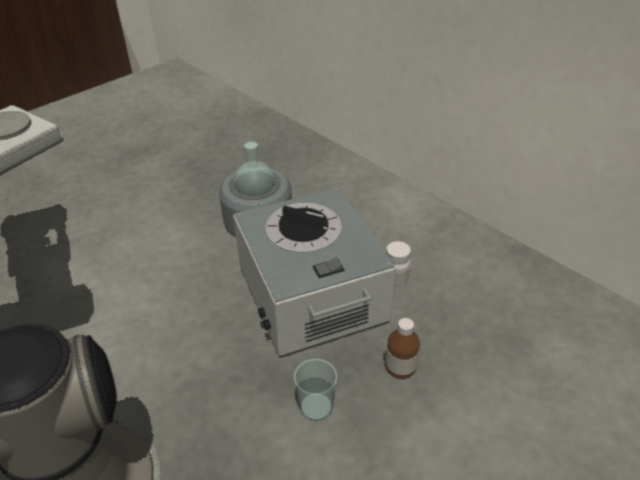

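```bash
cat > h.py <<'E'
import numpy as np, cv2
from cell import robot
from scipy.spatial.transform import Rotation as Ro
P={n:robot.camera_params(n) for n in("top","side","wrist")}
def ray(n,uv,z,s=None):
    p=P[n]; d=np.array([(uv[0]-p["cx"])/p["fx"],(uv[1]-p["cy"])/p["fy"],1.])
    if n=="wrist":
        T=np.eye(4);T[:3,:3]=Ro.from_euler("xyz",s["tool_rot"]).as_matrix();T[:3,3]=s["tool_pos"]
        M=T@p["tool_from_camera"]; c=M[:3,3]; d=M[:3,:3]@d
    else:
        c=-p["R"].T@p["t"]; d=p["R"].T@d
    return c+d*(z-c[2])/d[2]
def proj(n,X,s=None):
    p=P[n]; X=np.asarray(X,float)
    if n=="wrist":
        T=np.eye(4);T[:3,:3]=Ro.from_euler("xyz",s["tool_rot"]).as_matrix();T[:3,3]=s["tool_pos"]
        M=np.linalg.inv(T@p["tool_from_camera"]); c=M[:3,:3]@X+M[:3,3]
    else: c=p["R"]@X+p["t"]
    return np.array([p["cx"]+p["fx"]*c[0]/c[2],p["cy"]+p["fy"]*c[1]/c[2]])
E
python3 - <<'E'
from h import *
a=cv2.imread("pics/top0.png")[180:350,230:410]; cv2.imwrite("pics/t0c.png",cv2.resize(a,None,fx=3.5,fy=3.5,interpolation=cv2.INTER_CUBIC))
b=cv2.imread("pics/side0.png")[180:340,220:420]; cv2.imwrite("pics/s0c.png",cv2.resize(b,None,fx=3.5,fy=3.5,interpolation=cv2.INTER_CUBIC))
for n,f in(("top","pics/top0.png"),("side","pics/side0.png")):
    im=cv2.imread(f); g=im.max(2); m=(g<45).astype(np.uint8)
    if n=="top": R=(slice(200,300),slice(260,345))
    else: R=(slice(195,255),slice(255,350))
    mm=np.zeros_like(m); mm[R]=m[R]
    cs,_=cv2.findContours(mm,0,2)
    for c in cs:
        if cv2.contourArea(c)>30: print(n,cv2.contourArea(c),cv2.fitEllipse(c), ray(n,cv2.fitEllipse(c)[0],.158))
for uv in((286,194),(396,237),(359,339),(241,292)): print(ray("top",uv,.148).round(4))
E
```

```text
top 1438.0 ((300.7908020019531, 256.595947265625), (41.27714538574219, 44.85127258300781), 142.12791442871094) [0.52255479 0.07920949 0.158     ]
side 1065.0 ((301.3408203125, 224.16647338867188), (31.37924575805664, 47.112876892089844), 98.10733795166016) [0.51623388 0.07207943 0.158     ]
[0.6515 0.1092 0.148 ]
[ 0.562  -0.1088  0.148 ]
[ 0.3657 -0.0308  0.148 ]
[0.4556 0.1952 0.148 ]
```

View pics/t0c.png

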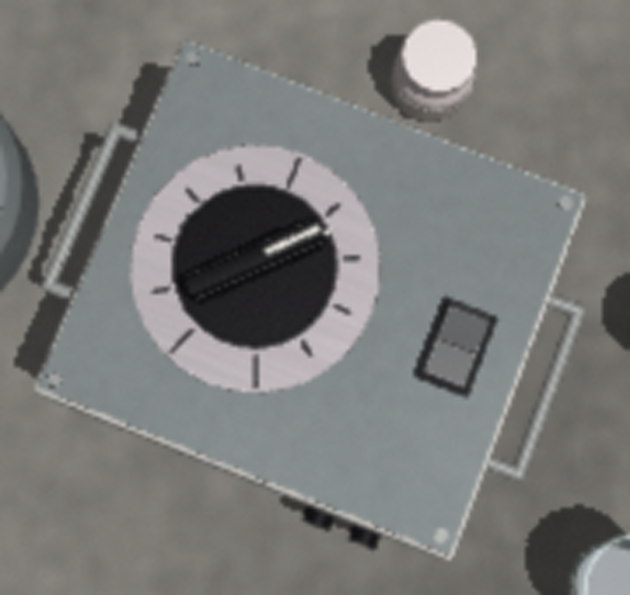

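View pics/s0c.png

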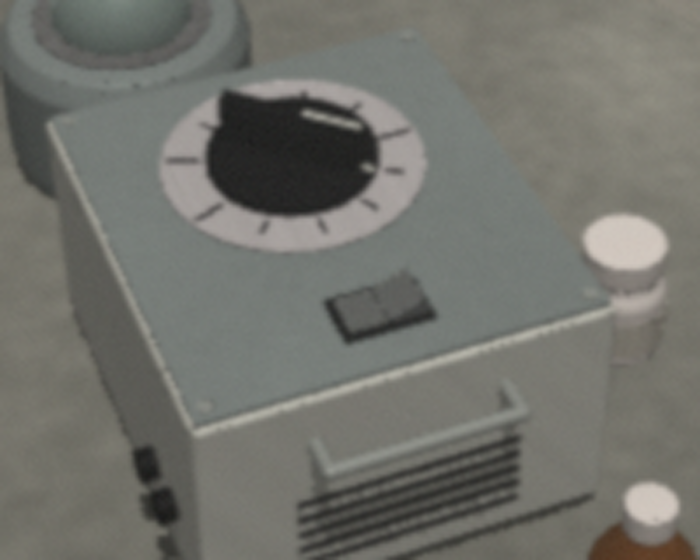

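Run:
```python
from h import *
for n,f,R in(("top","pics/top0.png",(slice(200,310),slice(250,350))),("side","pics/side0.png",(slice(190,262),slice(255,352)))):
    im=cv2.imread(f).astype(int); d=im[:,:,2]-im[:,:,1]
    m=((d>3)&(im.max(2)>110)).astype(np.uint8)*255; mm=np.zeros_like(m); mm[R]=m[R]
    cs,_=cv2.findContours(mm,0,1); c=max(cs,key=cv2.contourArea); c=cv2.convexHull(c)
    for z in (.148,.150):
        X=np.array([ray(n,p[0],z)[:2] for p in c]); (cc,r,_)=cv2.fitEllipse((X*1000).astype(np.float32)[:,None]); print(n,z,cc,r)
    # index line
    w=(im.min(2)>150).astype(np.uint8); 
    # switch: dark
    cs,_=cv2.findContours((im.max(2)<60).astype(np.uint8),0,1)
    for c in cs:
        x,y=c[:,0].mean(0)
        if 340<x<375 and 260<y<300 and n=="top" or n=="side" and 305<x<350 and 255<y<285:
            if cv2.contourArea(c)>40: print("sw",n,cv2.minAreaRect(c),ray(n,cv2.minAreaRect(c)[0],.150))
c=np.array([.5218,.0736]);
```

```text
top 0.148 (525.5623779296875, 76.16569519042969) (138.42816162109375, 138.50717163085938)
top 0.15 (525.2670288085938, 76.1180191040039) (138.1201629638672, 138.19898986816406)
side 0.148 (523.2252197265625, 75.25131225585938) (136.9854278564453, 137.29884338378906)
side 0.15 (521.6484985351562, 73.4615478515625) (136.6041717529297, 136.9167022705078)
```

```bash
cat >> h.py <<'E'
def plan(tgt,yaw=None,s=None):
    """increments to TCP world tgt and tool-y world heading yaw"""
    s=s or robot.observe(); R=Ro.from_euler("xyz",s["tool_rot"]).as_matrix()
    d=R.T@(np.array(tgt)-s["tool_pos"])/.4
    h=np.arctan2(R[1,1],R[0,1]); t=0
    if yaw is not None:
        t=-((yaw-h+np.pi)%(2*np.pi)-np.pi)/(np.pi/3)
    return np.r_[d,t].round(4)
def st():
    s=robot.observe(); R=Ro.from_euler("xyz",s["tool_rot"]).as_matrix()
    print("t",round(s["time"],2),"p",s["tool_pos"].round(4),"yhead",round(np.arctan2(R[1,1],R[0,1]),3),"zhead",round(np.arctan2(R[1,2],R[0,2]),3),"xz",R[:,0].round(3),"F",s["contact_force"].round(1),"q",s["qpos"].round(2),"op",round(s["opening"],3)); return s
E
python3 - <<'E'
from h import *
s=st()
print(plan((.118,.511,.30)),plan((.44,.06,.33)))
E
```

```text
t 0.1 p [0.1179 0.5112 0.2261] yhead 1.344 zhead -0.227 xz [-0.001 -0.001 -1.   ] F [ 0.2  0.1 -0.3] q [ 1.2   0.34  1.52  0.    1.28 -0.15] op 0.092
[-0.1846 -0.0007  0.0004  0.    ] [-0.2587 -0.9185  1.0383  0.    ]
```

Call:
move_arm(increments=[[-0.15,0,0,0.15],[-0.2,-0.1,0.1,0.3],[-0.2,-0.25,0.25,0.5],[-0.2,-0.4,0.4,0.65],[-0.2,-0.5,0.5,0.8]], gripper=1, squeeze=5)

```text
time: 0.72
tool_pos: [0.2479, 0.3028, 0.3066]
tool_rot: [0.966, 1.571, -0.103]
contact_force: [1.1, -0.6, -0.2]
opening: 0.0465
```

Run:
```python
from h import *
s=st()
print(plan((.502,.037,.26),-1.17))
```

```text
t 0.72 p [0.2479 0.3028 0.3066] yhead 0.502 zhead -1.069 xz [ 0. -0. -1.] F [ 1.1 -0.6 -0.2] q [ 0.69  0.03  1.69 -0.    1.42  0.19] op 0.046
[0.1166 0.2375 0.8882 1.5962]
```

Call:
move_arm(increments=[[0,0.04,0.13,0.17],[0,0.08,0.28,0.34],[0,0.12,0.43,0.51],[0,0.16,0.58,0.68],[0,0.2,0.73,0.85]])

```text
time: 1.35
tool_pos: [0.4599, 0.0863, 0.3065]
tool_rot: [-2.267, 1.57, 2.056]
contact_force: [0.6, 1.2, 0.0]
opening: 0.0009
```

Run:
```python
from h import *
s=st()
print(plan((.502,.037,.26),-1.17))
```

```text
t 1.35 p [0.4599 0.0863 0.3065] yhead -0.39 zhead -1.961 xz [-0.  0. -1.] F [0.6 1.2 0. ] q [0.02 0.18 1.52 0.   1.44 0.41] op 0.001
[0.1163 0.1441 0.0739 0.7447]
```

Call:
move_arm(increments=[[0.03,0.05,0.03,0.17],[0.05,0.14,0.07,0.34],[0.08,0.14,0.07,0.51],[0.1,0.14,0.07,0.68],[0.1,0.14,0.07,0.74]])

```text
time: 1.98
tool_pos: [0.4998, 0.041, 0.2655]
tool_rot: [-0.517, 1.568, 3.033]
contact_force: [0.2, -0.5, 0.3]
opening: 0.0004
```

Run:
```python
from h import *
s=st()
im=robot.read_camera("wrist"); cv2.imwrite("pics/w1.png",im[:,:,::-1]); s=st()
print(proj("wrist",(.5235,.075,.158),s))
```

```text
t 1.98 p [0.4998 0.041  0.2655] yhead -1.162 zhead -2.733 xz [-0.003  0.    -1.   ] F [ 0.2 -0.5  0.3] q [-0.07  0.27  1.52  0.    1.36  1.09] op 0.0
t 2.02 p [0.5    0.041  0.2659] yhead -1.164 zhead -2.735 xz [-0.002  0.    -1.   ] F [-0.   0.3  0.9] q [-0.07  0.27  1.52  0.    1.36  1.09] op 0.001
[286.08358235 197.00205097]
```

View pics/w1.png

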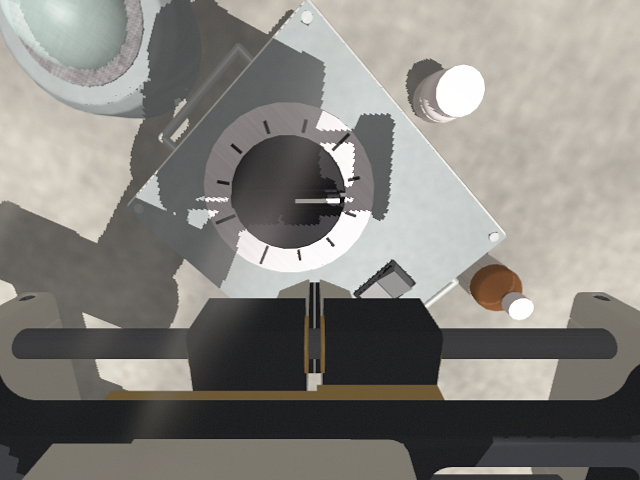

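Run:
```python
from h import *
s=st()
a=ray("wrist",(297,201),.184,s);b=ray("wrist",(338,201),.184,s); print(a,b,np.arctan2(*(b-a)[1::-1]))
for uv in((204,187),(374,187),(289,272),(289,102)): print(ray("wrist",uv,.1495,s))
print("skirt",ray("wrist",(231,193),.158,s),ray("wrist",(289,249),.158,s),ray("wrist",(289,134),.158,s))
u=np.array([np.cos(-1.17),np.sin(-1.17)]); c=np.array([.5235,.075]); r=np.array([u[1],-u[0]])
print("pre",c+.027*u+r*.027)
p=c+.027*u+r*.024; print(plan((*p,.166),-1.17))
```

```text
t 2.02 p [0.5    0.041  0.2659] yhead -1.164 zhead -2.735 xz [-0.002  0.    -1.   ] F [-0.   0.3  0.9] q [-0.07  0.27  1.52  0.    1.36  1.09] op 0.001
[0.52882944 0.06637156 0.184     ] [0.54059856 0.03902219 0.184     ] -1.1644239580921365
[0.50294359 0.13999088 0.1495    ]
[0.55806665 0.01190545 0.1495    ]
[0.46082999 0.047794   0.1495    ]
[0.59040997 0.10018036 0.1495    ]
skirt [0.50908827 0.11662377 0.158     ] [0.48365528 0.05636913 0.158     ] [0.56901546 0.09087838 0.158     ]
pre [0.50917383 0.03960564]
[ 0.2497  0.0126 -0.0275  0.006 ]
```

Call:
move_arm(increments=[[0.12,0.014,0,0],[0.2,0.014,-0.02,0],[0.25,0.014,-0.022,0],[0.25,0.014,-0.022,0]])

```text
time: 2.52
tool_pos: [0.5097, 0.0396, 0.1653]
tool_rot: [-0.507, 1.567, 3.048]
contact_force: [0.5, -0.2, -0.1]
opening: 0.0004
```

```bash
cat >> h.py <<'E'
C=np.array([.5243,.0745])
def rel(s,phi=None):
    R=Ro.from_euler("xyz",s["tool_rot"]).as_matrix(); h=np.arctan2(R[1,1],R[0,1])
    if phi is None: phi=h
    u=np.array([np.cos(phi),np.sin(phi)]); r=np.array([u[1],-u[0]]); d=s["tool_pos"][:2]-C
    F=s["contact_force"][:2]
    print("yh %.3f along %.1f right %.1f mm  Fu %.1f Fr %.1f Fz %.1f"%(h,1e3*d@u,1e3*d@r,F@u,F@r,s["contact_force"][2]))
def push(angs,right,along=.027,z=.166,s=None):
    """rows for poses with tool yhead=angles; tool at along*u+right*r"""
    s=s or robot.observe()
    for a in angs:
        u=np.array([np.cos(a),np.sin(a)]); r=np.array([u[1],-u[0]]); p=C+along*u+right*r
        print(round(a,3),plan((*p,z),a,s).tolist())
E
python3 - <<'E'
from h import *
s=st(); rel(s)
im=robot.read_camera("wrist"); cv2.imwrite("pics/w2.png",im[:,:,::-1])
push([-1.164+.15*k for k in range(0,6)],.0175)
E
```

```text
t 2.52 p [0.5097 0.0396 0.1653] yhead -1.158 zhead -2.729 xz [-0.004  0.    -1.   ] F [ 0.5 -0.2 -0.1] q [-0.07  0.38  1.65  0.    1.12  1.09] op 0.0
yh -1.158 along 26.1 right 27.4 mm  Fu 0.4 Fr -0.4 Fz -0.1
-1.164 [0.0013, 0.001, -0.0226, 0.0056]
-1.014 [0.0013, 0.0068, -0.0331, -0.1376]
-0.864 [0.0013, 0.011, -0.0444, -0.2808]
-0.714 [0.0013, 0.0135, -0.0562, -0.4241]
-0.564 [0.0013, 0.0142, -0.0682, -0.5673]
-0.414 [0.0012, 0.013, -0.0802, -0.7106]
```

View pics/w2.png

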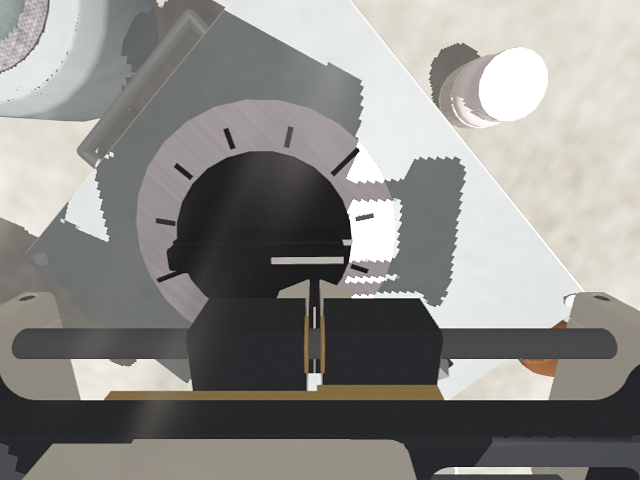

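Call:
move_arm(increments=[[0,0.001,-0.02,0],[0,0.007,-0.033,-0.14],[0,0.011,-0.045,-0.28],[0,0.0135,-0.056,-0.42],[0,0.014,-0.068,-0.57]])

```text
time: 3.2
tool_pos: [0.5384, 0.0444, 0.1679]
tool_rot: [1.119, 1.569, -1.009]
contact_force: [-2.4, -3.5, 1.2]
opening: 0.0006
```

Run:
```python
from h import *
s=st(); rel(s)
push([-.564+.15*k for k in range(0,6)],.0175)
```

```text
t 3.2 p [0.5384 0.0444 0.1679] yhead -0.557 zhead -2.128 xz [ 0.001 -0.002 -1.   ] F [-2.4 -3.5  1.2] q [-0.06  0.42  1.57 -0.    1.15  0.5 ] op 0.001
yh -0.557 along 27.9 right 18.1 mm  Fu -0.1 Fr 4.2 Fz 1.2
-0.564 [0.0048, -0.0025, -0.001, 0.007]
-0.414 [0.0048, 0.0034, -0.0115, -0.1363]
-0.264 [0.0048, 0.0076, -0.0228, -0.2795]
-0.114 [0.0048, 0.0101, -0.0346, -0.4228]
0.036 [0.0048, 0.0108, -0.0466, -0.566]
0.186 [0.0048, 0.0096, -0.0586, -0.7092]
```

Call:
move_arm(increments=[[0.003,0.003,-0.012,-0.14],[0.003,0.0075,-0.023,-0.28],[0.003,0.01,-0.035,-0.42],[0.003,0.011,-0.047,-0.57],[0.003,0.0095,-0.059,-0.71]])

```text
time: 3.82
tool_pos: [0.5555, 0.0617, 0.1674]
tool_rot: [0.812, 1.566, -0.572]
contact_force: [0.2, -6.8, 2.3]
opening: 0.0005
```

Run:
```python
from h import *
s=st(); rel(s)
push([.186+.15*k for k in range(0,6)],.0175)
```

```text
t 3.83 p [0.5555 0.0617 0.1674] yhead 0.187 zhead -1.384 xz [ 0.004 -0.003 -1.   ] F [ 0.2 -6.8  2.3] q [-0.02  0.45  1.52 -0.    1.16 -0.21] op 0.0
yh 0.187 along 28.3 right 18.3 mm  Fu -1.1 Fr 6.7 Fz 2.3
0.186 [0.0036, -0.0032, -0.0021, 0.0007]
0.336 [0.0036, 0.0026, -0.0126, -0.1426]
0.486 [0.0035, 0.0067, -0.024, -0.2858]
0.636 [0.0035, 0.0091, -0.0358, -0.4291]
0.786 [0.0035, 0.0097, -0.0478, -0.5723]
0.936 [0.0034, 0.0085, -0.0598, -0.7155]
```

Call:
move_arm(increments=[[0.003,0.0025,-0.012,-0.14],[0.003,0.0065,-0.023,-0.28],[0.003,0.009,-0.035,-0.42],[0.003,0.0095,-0.047,-0.57],[0.003,0.008,-0.059,-0.71]])

```text
time: 4.45
tool_pos: [0.5564, 0.0858, 0.1672]
tool_rot: [0.429, 1.561, -0.211]
contact_force: [5.4, -5.3, 2.8]
opening: 0.0005
```

Run:
```python
from h import *
s=st(); rel(s)
push([.936+.15*k for k in range(0,6)],.0175)
```

```text
t 4.45 p [0.5564 0.0858 0.1672] yhead 0.93 zhead -0.641 xz [ 0.01  -0.002 -1.   ] F [ 5.4 -5.3  2.8] q [ 0.02  0.46  1.52 -0.    1.16 -0.91] op 0.001
yh 0.930 along 28.3 right 18.9 mm  Fu -1.0 Fr 7.5 Fz 2.8
0.936 [0.0028, -0.0029, -0.004, -0.0056]
1.086 [0.0028, 0.0028, -0.0147, -0.1489]
1.236 [0.0027, 0.0069, -0.026, -0.2921]
1.386 [0.0026, 0.0092, -0.0378, -0.4354]
1.536 [0.0025, 0.0097, -0.0499, -0.5786]
1.686 [0.0024, 0.0085, -0.0619, -0.7218]
```

Call:
move_arm(increments=[[0.002,0.0025,-0.013,-0.14],[0.002,0.0065,-0.024,-0.28],[0.002,0.009,-0.036,-0.42],[0.002,0.0095,-0.048,-0.57],[0.002,0.008,-0.06,-0.71]])

```text
time: 5.08
tool_pos: [0.5403, 0.1042, 0.1671]
tool_rot: [-0.073, 1.558, 0.031]
contact_force: [8.4, -1.1, 5.0]
opening: 0.0004
```

Run:
```python
from h import *
s=st(); rel(s)
im=robot.read_camera("wrist"); cv2.imwrite("pics/w3.png",im[:,:,::-1])
push([1.686+.1*k for k in range(0,7)],.0175)
```

```text
t 5.08 p [0.5403 0.1042 0.1671] yhead 1.674 zhead 0.103 xz [ 0.013  0.    -1.   ] F [ 8.4 -1.1  5. ] q [ 0.05  0.43  1.56 -0.    1.14 -1.62] op 0.0
yh 1.674 along 27.9 right 19.0 mm  Fu -1.9 Fr 8.3 Fz 5.0
1.686 [0.0025, -0.0024, -0.0031, -0.0054]
1.786 [0.0024, 0.0016, -0.0101, -0.1009]
1.886 [0.0023, 0.0048, -0.0174, -0.1964]
1.986 [0.0022, 0.0074, -0.025, -0.2918]
2.086 [0.0021, 0.0091, -0.0329, -0.3873]
2.186 [0.002, 0.0101, -0.0409, -0.4828]
2.286 [0.0019, 0.0102, -0.0489, -0.5783]
```

View pics/w3.png

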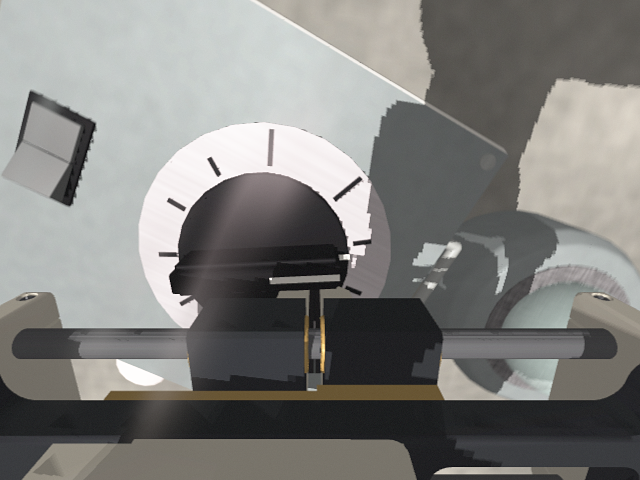

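Call:
move_arm(increments=[[0.002,0.0015,-0.01,-0.1],[0.002,0.005,-0.0175,-0.2],[0.002,0.0075,-0.025,-0.29],[0.002,0.009,-0.033,-0.39],[0.002,0.01,-0.041,-0.48]])

```text
time: 5.75
tool_pos: [0.5236, 0.1075, 0.1665]
tool_rot: [-0.447, 1.557, 0.157]
contact_force: [8.3, 2.5, 7.6]
opening: 0.0004
```

Run:
```python
from h import *
s=st(); rel(s)
push([2.186+.05*k for k in range(0,7)],.0175)
```

```text
t 5.75 p [0.5236 0.1075 0.1665] yhead 2.175 zhead 0.604 xz [ 0.014  0.002 -1.   ] F [8.3 2.5 7.6] q [ 0.06  0.41  1.6   0.    1.12 -2.12] op 0.0
yh 2.175 along 27.6 right 18.2 mm  Fu -2.6 Fr 8.2 Fz 7.6
2.186 [0.0013, -0.0009, -0.0026, -0.0105]
2.236 [0.0012, 0.0011, -0.006, -0.0583]
2.286 [0.0012, 0.003, -0.0096, -0.106]
2.336 [0.0011, 0.0047, -0.0132, -0.1538]
2.386 [0.0011, 0.0063, -0.0169, -0.2015]
2.436 [0.001, 0.0076, -0.0207, -0.2493]
2.486 [0.001, 0.0088, -0.0246, -0.297]
```

Call:
move_arm(increments=[[-0.006,0.001,-0.006,-0.06],[-0.006,0.003,-0.0095,-0.11],[-0.006,0.0045,-0.013,-0.15]])

```text
time: 6.12
tool_pos: [0.5194, 0.1073, 0.1677]
tool_rot: [-0.469, 1.555, 0.29]
contact_force: [17.6, 11.3, -7.7]
opening: 0.0005
```

Run:
```python
from h import *
s=st(); rel(s)
im=robot.read_camera("wrist"); cv2.imwrite("pics/w4.png",im[:,:,::-1])
push([2.336+.03*k for k in range(0,7)],.0175,z=.169)
```

```text
t 6.12 p [0.5194 0.1073 0.1677] yhead 2.33 zhead 0.759 xz [ 0.015  0.005 -1.   ] F [17.6 11.3 -7.7] q [ 0.06  0.4   1.61  0.    1.11 -2.28] op 0.001
yh 2.330 along 27.1 right 19.0 mm  Fu -4.0 Fr 20.6 Fz -7.7
2.336 [-0.0035, -0.0001, -0.0042, -0.0039]
2.366 [-0.0035, 0.0011, -0.0062, -0.0326]
2.396 [-0.0035, 0.0024, -0.0083, -0.0612]
2.426 [-0.0036, 0.0035, -0.0105, -0.0899]
2.456 [-0.0036, 0.0046, -0.0126, -0.1185]
2.486 [-0.0037, 0.0056, -0.0148, -0.1472]
2.516 [-0.0037, 0.0066, -0.017, -0.1758]
```

View pics/w4.png

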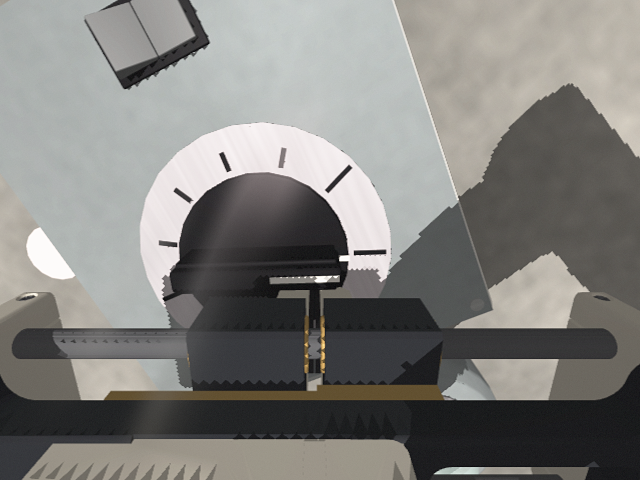

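Call:
move_arm(increments=[[0,0.001,-0.004,-0.03],[0,0.002,-0.007,-0.04],[0,0.002,-0.007,-0.04]])

```text
time: 6.55
tool_pos: [0.5189, 0.1074, 0.1678]
tool_rot: [-0.442, 1.55, 0.358]
contact_force: [23.7, 15.6, -11.6]
opening: -0.0
```

Run:
```python
from h import *
s=st(); rel(s)
im=robot.read_camera("wrist"); cv2.imwrite("pics/w5.png",cv2.resize(im[150:350,240:440,::-1],None,fx=3,fy=3,interpolation=cv2.INTER_CUBIC))
```

```text
t 6.55 p [0.5189 0.1074 0.1678] yhead 2.37 zhead 0.799 xz [ 0.02   0.007 -1.   ] F [ 23.7  15.6 -11.6] q [ 0.06  0.39  1.62  0.01  1.11 -2.32] op -0.0
yh 2.370 along 26.8 right 19.8 mm  Fu -6.1 Fr 27.7 Fz -11.6
```

View pics/w5.png

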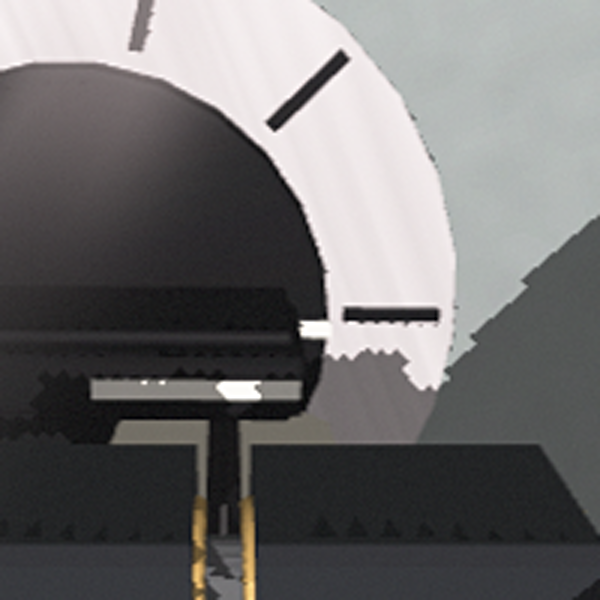

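Run:
```python
from h import *
s=st()
f=lambda x,y:(240+x/3,150+y/3)
for nm,uv,z in(("idx",(322,329),.158),("z_in",(346,314),.1495),("z_out",(438,315),.1495),("idx2",(302,328),.158)):
    p=ray("wrist",f(*uv),z,s); d=p[:2]-C; print(nm,p,np.hypot(*d),np.arctan2(d[1],d[0]))
```

```text
t 6.6 p [0.5189 0.1074 0.1678] yhead 2.37 zhead 0.799 xz [ 0.02   0.007 -1.   ] F [ 22.8  16.1 -10.7] q [ 0.06  0.39  1.62  0.01  1.11 -2.32] op 0.0
idx [0.49352551 0.10609137 0.158     ] 0.044103107619429455 2.3430971042077164
z_in [0.49002465 0.10993431 0.1495    ] 0.049298983164724426 2.339570563211285
z_out [0.47785431 0.12196747 0.1495    ] 0.0664105637330703 2.3453148184405697
idx2 [0.49595738 0.10347732 0.158     ] 0.04053380000085812 2.3451220200835565
```

Call:
move_arm(increments=[[0,0,0.03,0],[0,0,0.05,0],[-0.12,0,0.05,0.1],[-0.2,0,0.05,0.27],[-0.2,0,0.05,0.44]])

```text
time: 7.22
tool_pos: [0.526, 0.1181, 0.2485]
tool_rot: [-0.282, 1.565, 0.051]
contact_force: [0.2, -0.4, -0.6]
opening: 0.0004
```

Run:
```python
from h import *
s=st(); rel(s)
for n in("wrist","top"):
    im=robot.read_camera(n); cv2.imwrite(f"pics/{n}6.png",im[:,:,::-1])
print(plan((.494,-.043,.20),1.165))
```

```text
t 7.22 p [0.526  0.1181 0.2485] yhead 1.904 zhead 0.333 xz [ 0.006  0.    -1.   ] F [ 0.2 -0.4 -0.6] q [ 0.08  0.35  1.45 -0.    1.33 -1.83] op 0.0
yh 1.904 along 40.6 right 15.8 mm  Fu -0.4 Fr 0.1 Fz -0.6
[ 0.1148 -0.3541 -0.2058  0.7098]
```

View pics/wrist6.png

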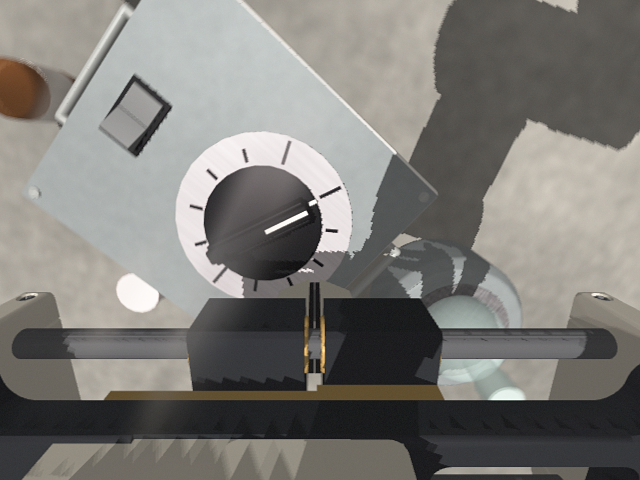

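Run:
```python
from h import *
s=st()
q=[(137,73),(172,106),(137,157),(99,125)]
X=np.array([ray("wrist",p,.15,s)[:2] for p in q]); print(X, X.mean(0)); 
print([np.hypot(*(X[i]-X[i-1])) for i in range(4)],[np.arctan2(*(X[i]-X[i-1])[::-1]) for i in range(4)])
print(np.hypot(*(X.mean(0)-C)), np.arctan2(*(X.mean(0)-C)[::-1])+np.pi/2)
im=cv2.imread("pics/top6.png"); cv2.imwrite("pics/t6c.png",cv2.resize(im[180:350,230:410],None,fx=3.5,fy=3.5,interpolation=cv2.INTER_CUBIC))
q=[(443/3.5+230,297/3.5+180),(497/3.5+230,317/3.5+180),(468/3.5+230,395/3.5+180),(414/3.5+230,375/3.5+180)]
X=np.array([ray("top",p,.15)[:2] for p in q]); print(X.mean(0))
```

```text
t 7.33 p [0.5247 0.1179 0.246 ] yhead 1.908 zhead 0.338 xz [ 0.001 -0.    -1.   ] F [-1.   0.4  0.1] q [ 0.08  0.35  1.46 -0.    1.33 -1.83] op 0.0
[[ 0.44885784 -0.03897354]
 [ 0.46173791 -0.01169283]
 [ 0.50491214 -0.028774  ]
 [ 0.49168208 -0.05870119]] [ 0.47679749 -0.03453539]
[np.float64(0.047149709315195666), np.float64(0.03016842182414587), np.float64(0.04643038398006239), np.float64(0.03272111657795136)] [np.float64(2.709904893912875), np.float64(1.1296914332048222), np.float64(-0.37673636628269497), np.float64(-1.987040426445502)]
0.1189336127740376 -0.41086615398465187
[ 0.47957825 -0.03563148]
```

View pics/t6c.png

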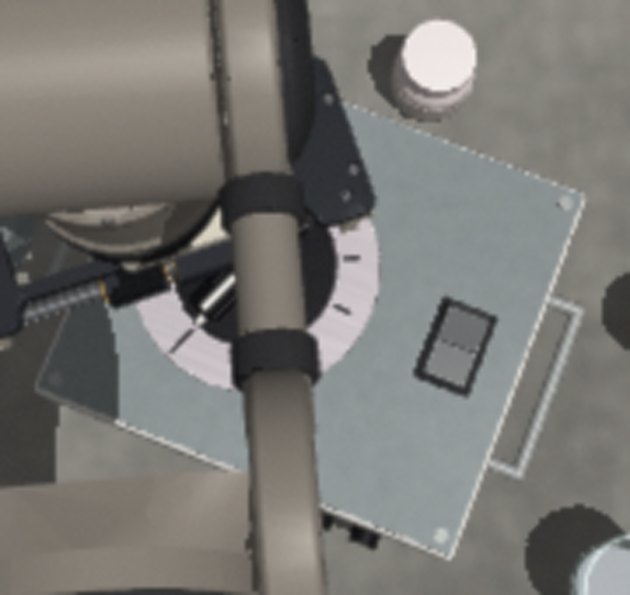

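Run:
```python
from h import *
print(plan((.4937,-.0416,.19),1.17))
```

```text
[ 0.1398 -0.3506 -0.2054  0.705 ]
```

Call:
move_arm(increments=[[0,-0.1,-0.05,0.17],[0,-0.2,-0.12,0.34],[0.05,-0.3,-0.18,0.51],[0.1,-0.35,-0.205,0.68],[0.13,-0.35,-0.205,0.705]])

```text
time: 7.95
tool_pos: [0.4931, -0.0426, 0.192]
tool_rot: [-2.935, 1.569, 2.949]
contact_force: [0.1, 0.9, 0.2]
opening: 0.0001
```

Run:
```python
from h import *
s=st()
im=robot.read_camera("wrist"); cv2.imwrite("pics/w7.png",im[:,:,::-1]); s=st()
im=robot.read_camera("side"); cv2.imwrite("pics/s7.png",cv2.resize(im[150:350,220:440,::-1],None,fx=3,fy=3,interpolation=cv2.INTER_CUBIC))
print(plan((.4937,-.0416,.163),1.17))
```

```text
t 7.95 p [ 0.4931 -0.0426  0.192 ] yhead 1.171 zhead -0.4 xz [-0.002  0.    -1.   ] F [0.1 0.9 0.2] q [-0.24  0.32  1.66 -0.    1.16 -1.41] op 0.0
t 8.0 p [ 0.4927 -0.0415  0.1908] yhead 1.172 zhead -0.398 xz [-0.004  0.001 -1.   ] F [-0.7  0.5 -0.5] q [-0.24  0.32  1.66  0.    1.16 -1.41] op 0.0
[ 0.072  -0.001   0.0025  0.0046]
```

View pics/w7.png

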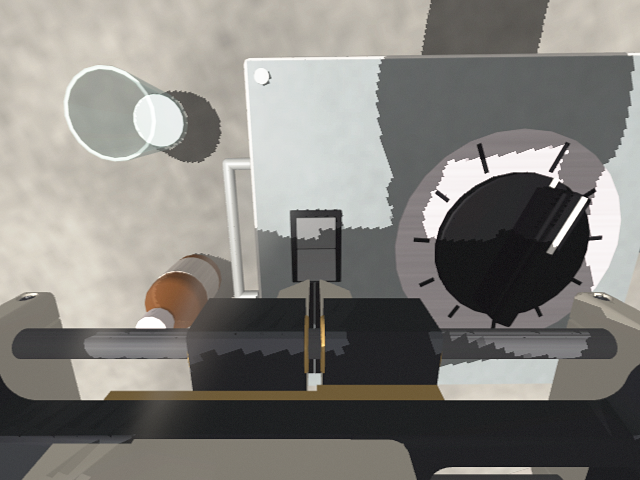

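View pics/s7.png

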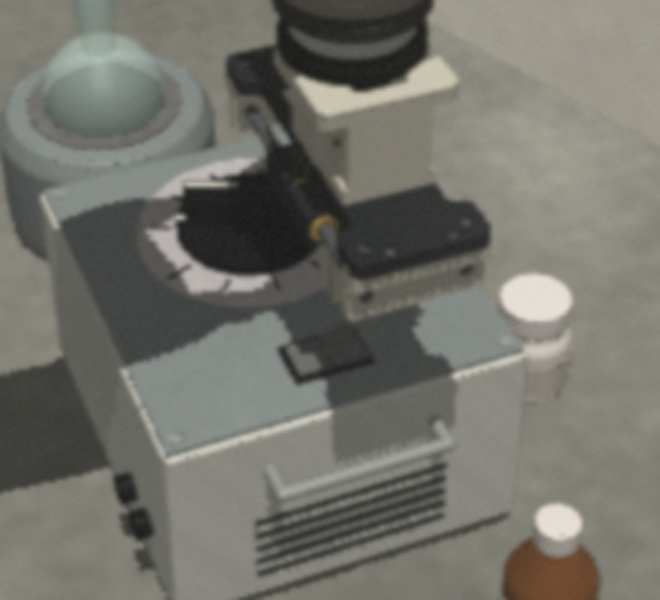

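Run:
```python
from h import *
s=st(); p=ray("wrist",(316.5,248),.152,s); e=ray("wrist",(316.5,210),.150,s)
d=np.array([.921,-.389]); print(p,e, (s["tool_pos"][:2]-p[:2])@d,(p-e)[:2]@d, (s["tool_pos"][:2]-p[:2])@[.389,.921])
```

```text
t 8.05 p [ 0.493  -0.0409  0.1918] yhead 1.175 zhead -0.396 xz [-0.003  0.001 -1.   ] F [0.8 0.6 0.2] q [-0.24  0.32  1.66  0.    1.17 -1.41] op 0.001
[ 0.47984305 -0.03442901  0.152     ] [ 0.45790928 -0.0252864   0.15      ] 0.014657040362498939 0.023757470923658035 -0.0008202141866616254
```

Call:
move_arm(increments=[[0.04,0.001,0.006,0],[0.075,0.001,0.006,0],[0.085,0.001,0.006,0],[0.095,0.001,0.006,0]])

```text
time: 8.55
tool_pos: [0.4969, -0.0416, 0.1556]
tool_rot: [0.41, 1.569, 0.012]
contact_force: [1.5, 0.4, 1.5]
opening: 0.0005
```

Run:
```python
from h import *
s=st()
im=robot.read_camera("wrist"); cv2.imwrite("pics/w8.png",cv2.resize(im[150:350,200:440,::-1],None,fx=3,fy=3,interpolation=cv2.INTER_CUBIC));st()
```

```text
t 8.55 p [ 0.4969 -0.0416  0.1556] yhead 1.173 zhead -0.398 xz [ 0.002  0.    -1.   ] F [1.5 0.4 1.5] q [-0.24  0.37  1.7   0.    1.07 -1.41] op 0.001
t 8.6 p [ 0.4966 -0.0417  0.1551] yhead 1.172 zhead -0.399 xz [ 0.001  0.    -1.   ] F [0.7 0.2 1.4] q [-0.24  0.37  1.7   0.    1.07 -1.41] op 0.0
```

View pics/w8.png

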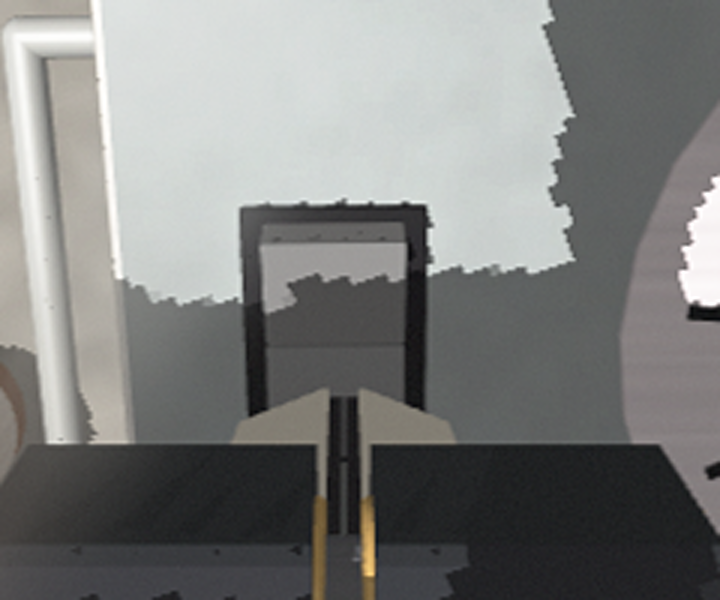

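Call:
move_arm(increments=[[0.005,0,0,0],[0.01,0,0,0],[0.014,0,0,0]])

```text
time: 8.98
tool_pos: [0.4967, -0.042, 0.1522]
tool_rot: [0.228, 1.568, -0.171]
contact_force: [-8.1, 3.1, 30.4]
opening: 0.0006
```

Run:
```python
from h import *
s=st()
```

```text
t 8.97 p [ 0.4967 -0.042   0.1522] yhead 1.171 zhead -0.399 xz [ 0.003 -0.    -1.   ] F [-8.1  3.1 30.4] q [-0.24  0.37  1.71  0.    1.06 -1.41] op 0.001
```

Call:
move_arm(increments=[[-0.05,0,0,0],[-0.15,0,0,-0.1],[-0.2,0,0,-0.27],[-0.2,0.1,0,-0.44],[-0.2,0.2,0,-0.6]])

```text
time: 9.6
tool_pos: [0.5273, 0.0321, 0.2298]
tool_rot: [-2.378, 1.571, -2.145]
contact_force: [0.5, -0.5, -0.1]
opening: 0.0004
```

Run:
```python
from h import *
s=st()
im=robot.read_camera("wrist"); cv2.imwrite("pics/w9.png",im[:,:,::-1]);
im=robot.read_camera("side"); cv2.imwrite("pics/s9.png",cv2.resize(im[150:350,220:440,::-1],None,fx=3,fy=3,interpolation=cv2.INTER_CUBIC))
print(plan((.5635,.075,.22),2.343))
```

```text
t 9.6 p [0.5273 0.0321 0.2298] yhead 1.804 zhead 0.233 xz [-0. -0. -1.] F [ 0.5 -0.5 -0.1] q [-0.08  0.35  1.51 -0.    1.29 -1.89] op 0.0
[ 0.0229  0.0781  0.1109 -0.5133]
```

View pics/w9.png

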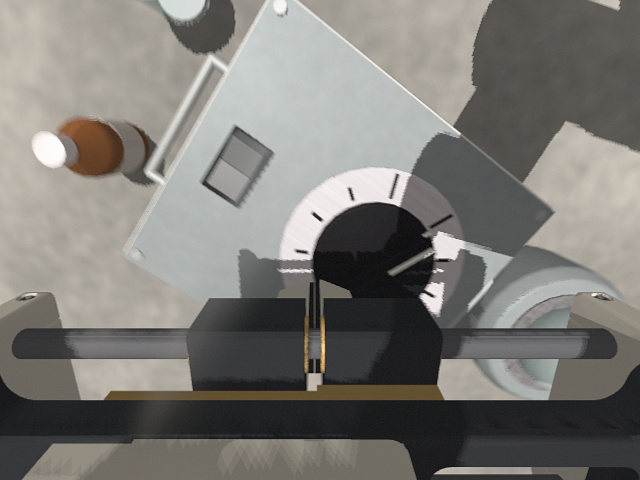

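View pics/s9.png

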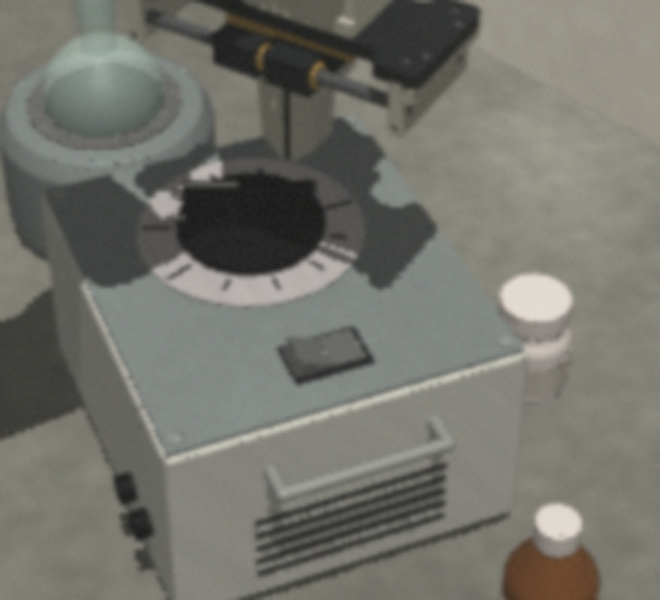

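Call:
move_arm(increments=[[0,0.03,0.04,-0.17],[0,0.06,0.08,-0.34],[0,0.078,0.11,-0.51],[0.02,0.078,0.11,-0.513]])

```text
time: 10.2
tool_pos: [0.5632, 0.0718, 0.2212]
tool_rot: [-2.111, 1.57, -1.347]
contact_force: [-0.2, -0.4, 0.4]
opening: 0.0007
```

Run:
```python
from h import *
s=st();rel(s)
im=robot.read_camera("wrist"); cv2.imwrite("pics/w10.png",im[:,:,::-1]);
push([2.343],.026,-.027,.167)
```

```text
t 10.2 p [0.5632 0.0718 0.2212] yhead 2.335 zhead 0.764 xz [ 0. -0. -1.] F [-0.2 -0.4  0.4] q [-0.01  0.42  1.41 -0.    1.3  -2.34] op 0.001
yh 2.335 along -28.8 right 26.2 mm  Fu -0.2 Fr -0.4 Fz 0.4
2.343 [0.1315, 0.0036, 0.0029, -0.0099]
```

View pics/w10.png

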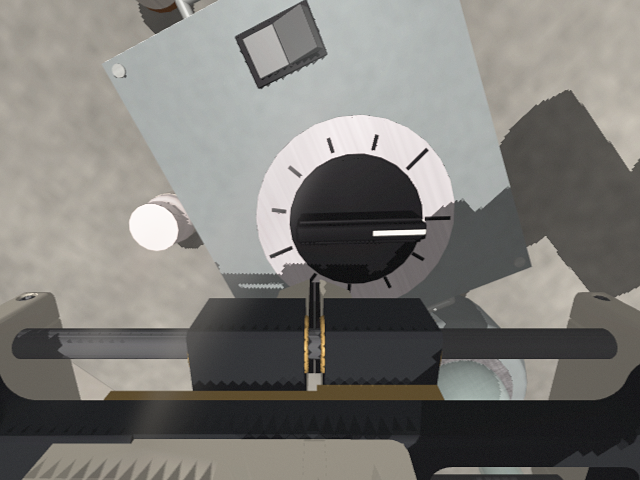

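Call:
move_arm(increments=[[0.07,0.004,0.002,0],[0.13,0.004,0.002,0],[0.13,0.004,0.002,0]])

```text
time: 10.62
tool_pos: [0.5606, 0.073, 0.1676]
tool_rot: [2.42, 1.566, -3.101]
contact_force: [0.1, 0.5, 0.5]
opening: 0.0006
```

Run:
```python
from h import *
s=st();rel(s)
push([2.335-.15*k for k in range(6)],.0175,-.027,.168)
```

```text
t 10.62 p [0.5606 0.073  0.1676] yhead 2.333 zhead 0.762 xz [-0.005 -0.    -1.   ] F [0.1 0.5 0.5] q [-0.01  0.47  1.49 -0.    1.18 -2.34] op 0.001
yh 2.333 along -26.2 right 25.2 mm  Fu 0.3 Fr 0.5 Fz 0.5
2.335 [-0.001, -0.002, -0.0191, -0.002]
2.185 [-0.001, -0.0078, -0.0297, 0.1412]
2.035 [-0.001, -0.012, -0.041, 0.2844]
1.885 [-0.0009, -0.0144, -0.0528, 0.4277]
1.735 [-0.0009, -0.015, -0.0648, 0.5709]
1.585 [-0.0008, -0.0138, -0.0768, 0.7142]
```

Call:
move_arm(increments=[[0,-0.002,-0.019,0],[0,-0.008,-0.03,0.14],[0,-0.012,-0.041,0.28],[0,-0.0145,-0.053,0.43],[0,-0.015,-0.065,0.57]])

```text
time: 11.25
tool_pos: [0.5491, 0.0509, 0.1709]
tool_rot: [-0.131, 1.566, 0.031]
contact_force: [4.5, 0.7, -2.9]
opening: 0.0005
```

Run:
```python
from h import *
s=st();rel(s)
push([1.735-.15*k for k in range(6)],.0175,-.027,.168)
```

```text
t 11.25 p [0.5491 0.0509 0.1709] yhead 1.733 zhead 0.163 xz [ 0.004  0.    -1.   ] F [ 4.5  0.7 -2.9] q [-0.05  0.44  1.54  0.    1.16 -1.78] op 0.001
yh 1.733 along -27.3 right 20.7 mm  Fu -0.0 Fr 4.6 Fz -2.9
1.735 [0.0071, 0.0008, -0.0079, -0.0016]
1.585 [0.0071, -0.005, -0.0184, 0.1417]
1.435 [0.0071, -0.0092, -0.0298, 0.2849]
1.285 [0.007, -0.0116, -0.0416, 0.4281]
1.135 [0.007, -0.0122, -0.0536, 0.5714]
0.985 [0.0069, -0.011, -0.0656, 0.7146]
```

Call:
move_arm(increments=[[0.004,-0.005,-0.018,0.14],[0.005,-0.009,-0.03,0.28],[0.005,-0.0115,-0.0415,0.43],[0.005,-0.012,-0.0535,0.57],[0.005,-0.011,-0.0655,0.71]])

```text
time: 11.88
tool_pos: [0.5257, 0.0414, 0.1706]
tool_rot: [0.442, 1.561, -0.139]
contact_force: [5.6, -0.6, 3.7]
opening: 0.0004
```

Run:
```python
from h import *
s=st();rel(s)
im=robot.read_camera("wrist"); cv2.imwrite("pics/w11.png",im[:,:,::-1]);
push([.985-.1*k for k in range(8)],.0175,-.027,.168)
```

```text
t 11.88 p [0.5257 0.0414 0.1706] yhead 0.99 zhead -0.581 xz [ 0.009 -0.001 -1.   ] F [ 5.6 -0.6  3.7] q [-0.07  0.39  1.61 -0.    1.13 -1.06] op 0.0
yh 0.990 along -26.9 right 19.3 mm  Fu 2.6 Fr 5.0 Fz 3.7
0.985 [0.0062, 0.0, -0.0035, -0.0012]
0.885 [0.0061, -0.004, -0.0104, 0.0943]
0.785 [0.0061, -0.0073, -0.0177, 0.1898]
0.685 [0.006, -0.0099, -0.0253, 0.2853]
0.585 [0.0059, -0.0117, -0.0332, 0.3807]
0.485 [0.0059, -0.0127, -0.0412, 0.4762]
0.385 [0.0058, -0.013, -0.0492, 0.5717]
0.285 [0.0057, -0.0124, -0.0572, 0.6672]
```

View pics/w11.png

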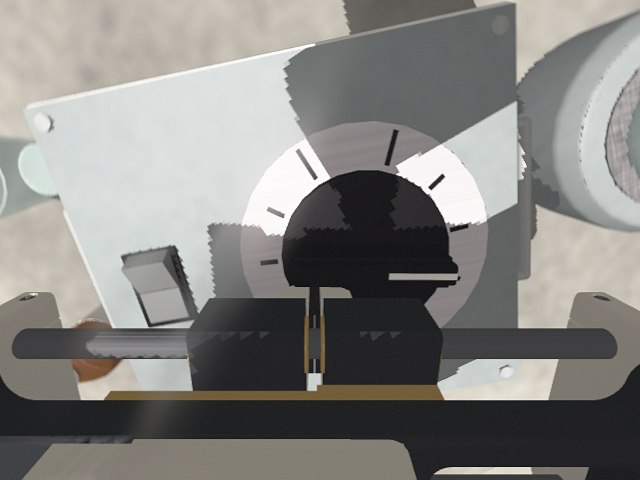

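Call:
move_arm(increments=[[0.004,-0.004,-0.0105,0.095],[0.005,-0.0073,-0.018,0.19],[0.005,-0.01,-0.0255,0.285],[0.005,-0.012,-0.033,0.38],[0.005,-0.0127,-0.041,0.475]])

```text
time: 12.55
tool_pos: [0.5091, 0.0456, 0.1683]
tool_rot: [0.81, 1.562, -0.265]
contact_force: [4.8, -4.6, 4.8]
opening: 0.0004
```

Run:
```python
from h import *
s=st();rel(s)
push([.485-.05*k for k in range(8)],.0175,-.027,.168)
```

```text
t 12.55 p [0.5091 0.0456 0.1683] yhead 0.496 zhead -1.075 xz [ 0.009 -0.002 -1.   ] F [ 4.8 -4.6  4.8] q [-0.06  0.37  1.66 -0.    1.11 -0.55] op 0.0
yh 0.496 along -27.1 right 18.1 mm  Fu 2.1 Fr 6.3 Fz 4.8
0.485 [0.0008, -0.0002, -0.0024, 0.0103]
0.435 [0.0008, -0.0023, -0.0058, 0.0581]
0.385 [0.0008, -0.0042, -0.0094, 0.1058]
0.335 [0.0007, -0.0059, -0.013, 0.1536]
0.285 [0.0007, -0.0074, -0.0167, 0.2013]
0.235 [0.0007, -0.0088, -0.0205, 0.2491]
0.185 [0.0006, -0.0099, -0.0244, 0.2968]
0.135 [0.0006, -0.0109, -0.0283, 0.3446]
```

Call:
move_arm(increments=[[0.001,-0.002,-0.006,0.06],[0.001,-0.004,-0.0095,0.105],[0.001,-0.006,-0.013,0.155],[0.001,-0.0075,-0.017,0.2],[0.001,-0.008,-0.018,0.22]])

```text
time: 13.18
tool_pos: [0.5023, 0.0504, 0.1677]
tool_rot: [0.97, 1.563, -0.333]
contact_force: [3.4, -5.7, 4.2]
opening: 0.0007
```

Run:
```python
from h import *
s=st();rel(s)
im=robot.read_camera("wrist"); cv2.imwrite("pics/w12.png",im[:,:,::-1])
s=st()
cv2.imwrite("pics/w12c.png",cv2.resize(im[130:310,330:530,::-1],None,fx=3,fy=3,interpolation=cv2.INTER_CUBIC))
push([.27-.04*k for k in range(5)],.0175,-.027,.168)
```

```text
t 13.18 p [0.5023 0.0504 0.1677] yhead 0.268 zhead -1.303 xz [ 0.007 -0.003 -1.   ] F [ 3.4 -5.7  4.2] q [-0.05  0.36  1.67 -0.    1.1  -0.32] op 0.001
yh 0.268 along -27.6 right 17.5 mm  Fu 1.8 Fr 6.4 Fz 4.2
t 13.22 p [0.5023 0.0504 0.1677] yhead 0.267 zhead -1.304 xz [ 0.007 -0.002 -1.   ] F [ 3.3 -5.4  5. ] q [-0.05  0.36  1.67 -0.    1.1  -0.32] op 0.001
0.27 [-0.0008, 0.0015, 0.0003, -0.0027]
0.23 [-0.0009, -0.0002, -0.0024, 0.0355]
0.19 [-0.0009, -0.0018, -0.0052, 0.0737]
0.15 [-0.0009, -0.0032, -0.0081, 0.1119]
0.11 [-0.0009, -0.0046, -0.011, 0.1501]
```

View pics/w12.png

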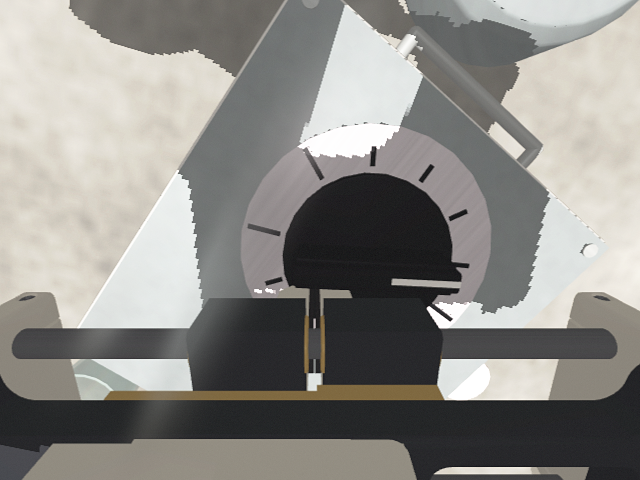

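View pics/w12c.png

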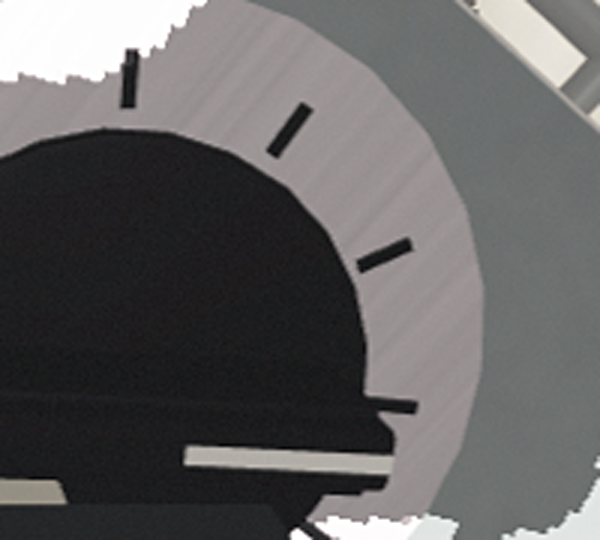

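```bash
cat >> h.py <<'E'
def ang(s,pts,z,f):
    X=[ray("wrist",f(*p),z,s)[:2] for p in pts]; d=X[1]-X[0]
    return np.arctan2(d[1],d[0]).round(4),[np.arctan2(*(x-C)[::-1]).round(4) for x in X],[np.hypot(*(x-C)).round(4) for x in X]
E
python3 - <<'E'
from h import *
s=robot.observe(); f=lambda x,y:(330+x/3,130+y/3)
print("idx dir",ang(s,[(188,456),(392,465)],.184,f))
print("40",ang(s,[(366,401),(417,408)],.1495,f))
print("30",ang(s,[(360,267),(411,243)],.1495,f))
print("20",ang(s,[(272,155),(308,106)],.1495,f))
print("10",ang(s,[(128,107),(133,50)],.1495,f))
E
```

```text
idx dir (np.float64(0.2155), [np.float64(0.1206), np.float64(0.1954)], [np.float64(0.0086), np.float64(0.0404)])
40 (np.float64(0.1209), [np.float64(0.1539), np.float64(0.1485)], [np.float64(0.0509), np.float64(0.0608)])
30 (np.float64(0.7385), [np.float64(0.6806), np.float64(0.69)], [np.float64(0.0505), np.float64(0.0602)])
20 (np.float64(1.2639), [np.float64(1.2276), np.float64(1.2337)], [np.float64(0.0494), np.float64(0.0593)])
10 (np.float64(1.8007), [np.float64(1.7842), np.float64(1.7868)], [np.float64(0.0488), np.float64(0.0582)])
```

Call:
move_arm(increments=[[0,-0.001,-0.002,0.025],[0,-0.0015,-0.0035,0.05],[0,-0.0015,-0.0035,0.05]])

```text
time: 13.6
tool_pos: [0.5011, 0.0515, 0.1676]
tool_rot: [0.98, 1.564, -0.375]
contact_force: [2.8, -5.2, 5.1]
opening: 0.0002
```

Run:
```python
from h import *
s=st();rel(s)
im=robot.read_camera("wrist"); cv2.imwrite("pics/w13c.png",cv2.resize(im[130:310,330:530,::-1],None,fx=3,fy=3,interpolation=cv2.INTER_CUBIC))
```

```text
t 13.6 p [0.5011 0.0515 0.1676] yhead 0.216 zhead -1.355 xz [ 0.007 -0.003 -1.   ] F [ 2.8 -5.2  5.1] q [-0.05  0.36  1.68 -0.    1.1  -0.26] op 0.0
yh 0.216 along -27.6 right 17.5 mm  Fu 1.6 Fr 5.7 Fz 5.1
```

View pics/w13c.png

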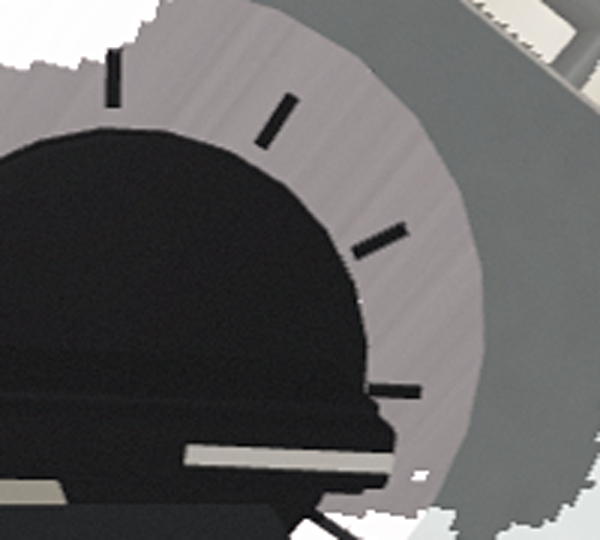

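Run:
```python
from h import *
s=robot.observe(); f=lambda x,y:(330+x/3,130+y/3)
print("idx dir",ang(s,[(188,454.5),(392,463)],.184,f))
print("40",ang(s,[(370,389),(421,392)],.1495,f))
print("30",ang(s,[(355,253),(406,229)],.1495,f))
print("20",ang(s,[(262,147),(293,96)],.1495,f))
print("10",ang(s,[(113,107),(114,50)],.1495,f))
# fit centre so that inner radii 49 and angle spacing .55 hold
from scipy.optimize import least_squares
I=np.array([ray("wrist",f(*p),.1495,s)[:2] for p in((355,253),(262,147),(113,107))]+[ray("wrist",f(421,392),.1495,s)[:2]])
O=np.array([ray("wrist",f(*p),.1495,s)[:2] for p in((406,229),(293,96),(114,50))])
def mod(x,r,k): 
    a=x[2]+.55*k; return np.c_[x[0]+r*np.cos(a),x[1]+r*np.sin(a)]
g=lambda x:np.r_[(mod(x,.049,np.array([1,2,3]))-I[:3]).ravel(),(mod(x,.059,np.array([0]))-I[3:]).ravel(),(mod(x,.059,np.array([1,2,3]))-O).ravel()]
r=least_squares(g,[*C,.14],x_scale=[1e-3,1e-3,.01]); print(r.x,(r.fun*1e3).round(1))
```

```text
idx dir (np.float64(0.1676), [np.float64(0.0962), np.float64(0.1525)], [np.float64(0.0085), np.float64(0.0403)])
40 (np.float64(0.1513), [np.float64(0.151), np.float64(0.151)], [np.float64(0.0511), np.float64(0.0608)])
30 (np.float64(0.6857), [np.float64(0.6865), np.float64(0.6864)], [np.float64(0.0504), np.float64(0.0601)])
20 (np.float64(1.3054), [np.float64(1.2239), np.float64(1.2374)], [np.float64(0.0494), np.float64(0.0592)])
10 (np.float64(1.8171), [np.float64(1.7866), np.float64(1.7915)], [np.float64(0.0486), np.float64(0.0581)])
[0.5260824  0.0741429  0.16501179] [-0.2 -0.2 -0.3 -0.1  0.3 -0.3 -0.1  0.2 -0.2  0.2  0.2 -0.   0.2  0.2]
```

Call:
move_arm(increments=[[0,0,0.02,0],[0,0,0.04,0],[-0.12,0,0.04,0],[-0.24,0,0.08,0],[-0.3,0,0.12,0]])

```text
time: 14.28
tool_pos: [0.5099, 0.0057, 0.2877]
tool_rot: [1.295, 1.568, -0.059]
contact_force: [-0.6, -0.4, -0.5]
opening: 0.0005
```

Run:
```python
from h import *
s=st();rel(s)
im=robot.read_camera("wrist");s=st(); cv2.imwrite("pics/w14.png",im[:,:,::-1])
cv2.imwrite("pics/w14c.png",cv2.resize(im[90:290,230:430,::-1],None,fx=3,fy=3,interpolation=cv2.INTER_CUBIC))
```

```text
t 14.28 p [0.5099 0.0057 0.2877] yhead 0.217 zhead -1.354 xz [ 0.003 -0.    -1.   ] F [-0.6 -0.4 -0.5] q [-0.14  0.27  1.46  0.    1.41 -0.36] op 0.0
yh 0.217 along -28.8 right 64.1 mm  Fu -0.7 Fr 0.3 Fz -0.5
t 14.32 p [0.5112 0.0039 0.29  ] yhead 0.216 zhead -1.355 xz [ 0.007 -0.002 -1.   ] F [ 2.3 -2.6  2.4] q [-0.14  0.27  1.45 -0.    1.41 -0.36] op 0.001
```

View pics/w14.png

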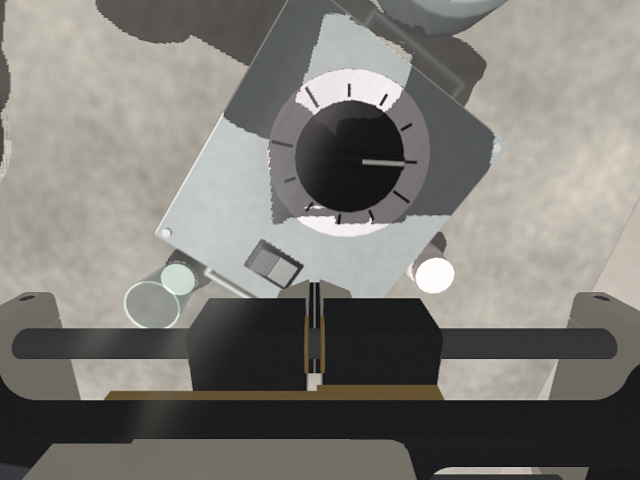

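View pics/w14c.png

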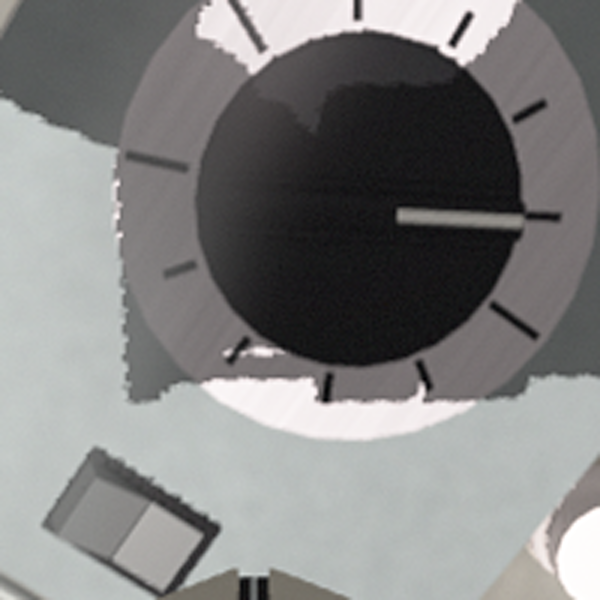

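Run:
```python
from h import *
from scipy.optimize import least_squares
s=robot.observe()
f=lambda x,y:(230+x/3,90+y/3)
L={0:[(265,51),(233,1)],1:[(358,20),None],2:[(453,44),(468,14)],3:[(515,120),(546,102)],4:[None,(560,216)],5:[(491,305),(537,337)],6:[(418,363),(430,388)],7:[(329,374),(325,402)],8:[(247,341),(230,362)],9:[(196,265),(165,275)],10:[(187,168),(126,155)]}
A=[];
for k,(i,o) in L.items():
    if i: A.append((k,.049,*ray("wrist",f(*i),.1495,s)[:2]))
    if o: A.append((k,.067 if k in(0,5,10) else .059,*ray("wrist",f(*o),.1495,s)[:2]))
A=np.array(A)
def g(x):
    a=x[2]-.55*(A[:,0]-4); return np.r_[x[0]+x[3]*A[:,1]*np.cos(a)-A[:,2],x[1]+x[3]*A[:,1]*np.sin(a)-A[:,3]]
r=least_squares(g,[*C,.14,1],x_scale=[1e-3,1e-3,.01,.01]);print(r.x,np.abs(r.fun*1e3).max(),(r.fun*1e3).round(1))
for z,p in((.184,(398,215)),(.184,(521,222)),(.158,(523,220))):
    q=ray("wrist",f(*p),z,s)[:2]-r.x[:2]; print(z,np.hypot(*q),np.arctan2(q[1],q[0]))
print(ang(s,[(398,215.5),(521,221.5)],.184,f))
```

```text
[0.52839979 0.07115581 0.16194475 1.01164492] 1.759964950096879 [-0.1 -1.7  0.1 -0.3  0.8 -0.5  0.   0.3 -0.4  0.1 -0.2  0.1  0.3  0.2
  0.5 -0.4  0.2 -0.1  0.7  0.2 -0.5  1.8 -0.4 -1.   0.3 -0.4 -0.3 -0.4
  0.4 -0.1  0.9 -0.4  0.6 -0.7  1.1 -0.6  0.3 -0.2 -0.3 -0.1]
0.184 0.006900772380276354 0.22221571262092113
0.184 0.03881614071779465 0.170505392119655
0.158 0.0464450755625032 0.14696800749497715
(np.float64(0.1672), [np.float64(-0.1771), np.float64(0.0793)], [np.float64(0.011), np.float64(0.0424)])
```

Call:
move_arm(increments=[[0.05,0,-0.02,0.05],[0.1,0,-0.03,0.05],[0.1,0,-0.03,0.05],[0.1,0,-0.03,0.05]])

```text
time: 14.82
tool_pos: [0.507, 0.018, 0.2455]
tool_rot: [1.672, 1.571, 0.265]
contact_force: [0.6, 0.1, 0.6]
opening: 0.0004
```

Run:
```python
from h import *
s=st();rel(s)
im=robot.read_camera("wrist");s=st(); cv2.imwrite("pics/w15.png",im[:,:,::-1])
cv2.imwrite("pics/w15c.png",cv2.resize(im[90:290,250:450,::-1],None,fx=3,fy=3,interpolation=cv2.INTER_CUBIC))
```

```text
t 14.82 p [0.507  0.018  0.2455] yhead 0.164 zhead -1.407 xz [ 0.  0. -1.] F [0.6 0.1 0.6] q [-0.12  0.29  1.54  0.    1.31 -0.28] op 0.0
yh 0.164 along -26.2 right 52.9 mm  Fu 0.6 Fr 0.0 Fz 0.6
t 14.88 p [0.5072 0.018  0.2457] yhead 0.164 zhead -1.407 xz [ 0.001 -0.    -1.   ] F [-0.4  0.8 -0.8] q [-0.12  0.29  1.54  0.    1.31 -0.28] op 0.0
```

View pics/w15c.png

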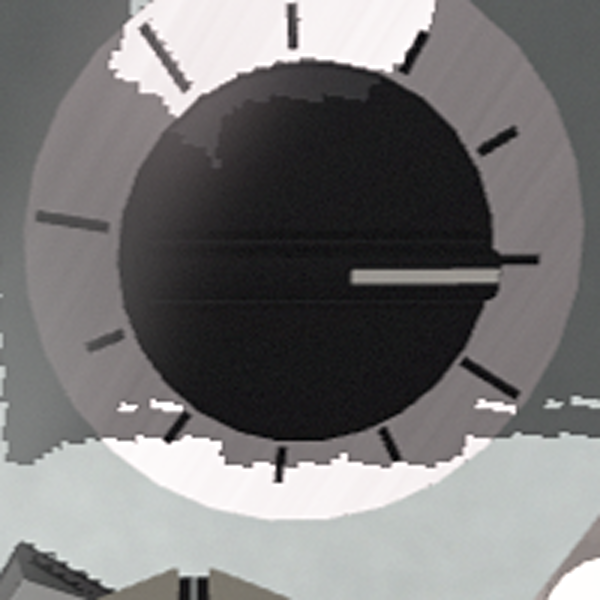

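Run:
```python
from h import *
from scipy.optimize import least_squares
s=robot.observe()
f=lambda x,y:(250+x/3,90+y/3)
L={0:[(185,88),(143,27)],1:[(293,48),(292,4)],2:[(404,71),(425,33)],3:[(480,152),(517,130)],4:[None,(539,260)],5:[(462,362),(517,396)],6:[(383,430),(397,460)],7:[(281,447),(278,481)],8:[(186,414),(168,440)],9:[(123,334),(88,348)],10:[(108,228),(37,216)]}
A=[]
for k,(i,o) in L.items():
    if i: A.append((k,.049,*ray("wrist",f(*i),.1495,s)[:2]))
    if o: A.append((k,.067 if k in(0,5,10) else .059,*ray("wrist",f(*o),.1495,s)[:2]))
A=np.array(A)
def g(x):
    a=x[2]-.55*(A[:,0]-4); return np.r_[x[0]+x[3]*A[:,1]*np.cos(a)-A[:,2],x[1]+x[3]*A[:,1]*np.sin(a)-A[:,3]]
r=least_squares(g,[*C,.14,1],x_scale=[1e-3,1e-3,.01,.01]);print(r.x,np.abs(r.fun*1e3).max())
for z,p in((.184,(352,277)),(.184,(498,277))):
    q=ray("wrist",f(*p),z,s)[:2]-r.x[:2]; print(z,np.hypot(*q),np.arctan2(q[1],q[0]))
print(ang(s,[(352,277),(498,277)],.184,f))
```

```text
[0.52621568 0.07398581 0.16177363 1.00586854] 0.786777286853245
0.184 0.006941223205811766 0.16214620928864845
0.184 0.03883291470574118 0.16285290262791396
(np.float64(0.163), [np.float64(0.0691), np.float64(0.1427)], [np.float64(0.0088), np.float64(0.0406)])
```

Call:
move_arm(increments=[[-0.1,0,0.05,0],[-0.2,0,0.15,0],[-0.2,0,0.25,0],[-0.2,0,0.25,0]])

```text
time: 15.38
tool_pos: [0.5236, -0.083, 0.3258]
tool_rot: [0.859, 1.569, -0.551]
contact_force: [0.1, 0.3, -0.6]
opening: 0.0006
```

Run:
```python
from h import *
s=st()
im=robot.read_camera("side"); cv2.imwrite("pics/s16.png",im[:,:,::-1])
im=robot.read_camera("wrist"); cv2.imwrite("pics/w16.png",im[:,:,::-1])
```

```text
t 15.38 p [ 0.5236 -0.083   0.3258] yhead 0.16 zhead -1.41 xz [ 0.001 -0.001 -1.   ] F [ 0.1  0.3 -0.6] q [-0.3   0.29  1.32 -0.    1.52 -0.46] op 0.001
```

View pics/s16.png

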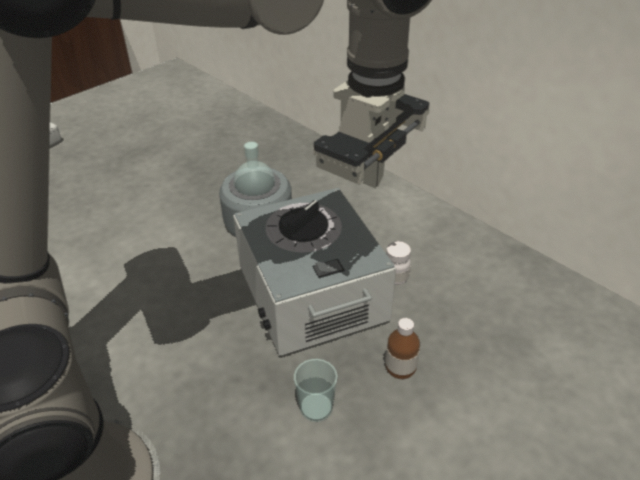

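View pics/w16.png

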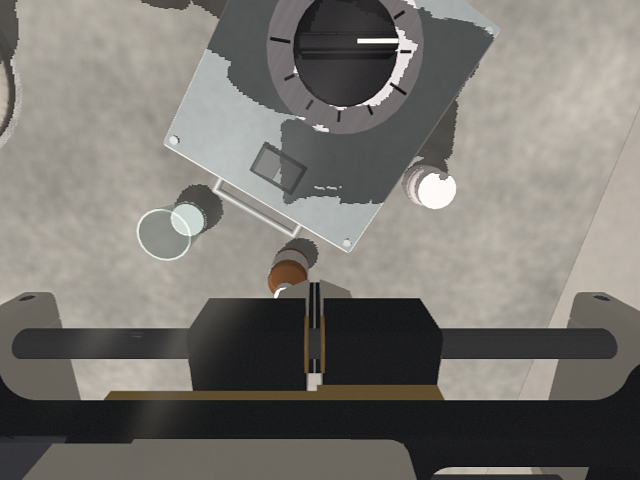

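Run:
```python
from h import *
print(robot.hand_in());
```

```text
the job is handed in; nothing more can be done
None
```

I did the job in the order asked and handed it in at about 15.5 s, with the gripper lifted well clear of everything.

- **Zero stop:** I pushed the bar anticlockwise with the closed fingertip until it would go no further. The push rose to about 28 N with no more movement. The index and the zero line measured within about 0.004 rad of each other, and a view from above after backing off showed the index on the zero line.
- **Switch:** I pressed the far half down until it stopped at 152.2 mm, with 30 N on it. Later pictures show the near end raised, so the switch is on.
- **40 line:** I pushed the bar clockwise from its tail half. In the last close view, with the fingertip clear of the bar, the index pointed at 0.163 rad and the fitted 40 line at 0.162 rad. An earlier view, taken while the arm was still settling, scattered by about 0.015 rad.
- **Surroundings:** The final side and wrist pictures show the bottle, beaker, jar and mantle where they stood at the start.

My first estimate of the dial axis was about 2 mm off. I corrected for that by fitting the scale lines in the later pictures. No check failed.

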